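# Load the raclette grill and switch it on

## Robot

A 6-joint arm with a two-finger parallel gripper is mounted at the origin on a cart in front of the work surface, level with it; the furniture and walls round the work are solid. World frame = base frame: x ahead of the robot, y to its left, z up, the work surface at z = 0. Lengths are in m, angles in rad, forces in N, time in s.
With the tool pointing down it reaches from about 0.425 to 0.925 m from the base axis. Payload 12.5 kg.
Tool frame: the origin (TCP) lies at the very end of the fingers, on their centre line; the grasp point (between the pads) lies 19 mm behind it; z points along the fingers, y is the line along which they close (so a half turn about z gives the same grasp; the last joint's range is limited). The gripper opens to 85 mm and grips with 20 to 120 N. Pads are 22 mm wide; open, the fingers measure 114 mm over their backs; the gripper's body (76 mm by 85 mm) begins 54 mm behind the grasp point. The pads swing forward as they close: fully open they stand 13 mm farther back than shut.
Start: joints at [1.069, 0.491, 1.559, -0, 1.092, -0.106], TCP at [0.241, 0.577, 0.231] pointing down, gripper open.
Joint ranges: [-3.1, 3.1], [-0.84, 2.19], [0.05, 2.79], [-1.13, 4.28], [0.06, 2.93], [-2.69, 2.69]. Speed limits (rad/s): [2.22, 2.22, 2.79, 3.14, 3.14, 3.14].

## Interface

Orientations are given as a 3x3 rotation matrix whose columns are the frame's x, y, z axes.
In Python, from plant import arm gives the robot as it stands.
- The arm moves only by the tool servo_tool, never from a script. Its argument "deltas" is a list of rows, each a list of 7 numbers: the shift along the tool's x, y, z in m, then the turn, a rotation vector about the tool's x, y, z in rad, then the finger opening in m, from 0 to 0.0854. In form: [[x, y, z, ax, ay, az, hand], ...]. A call has 1 to 10 rows; each row is the pose to reach, as a shift and turn from the pose commanded when the call began, along the tool's axes at that moment; what a row does not reach only later rows make up. A row lasts 1/12 s, in which the tool goes at most 41.7 mm and 7.16 degrees, less where a joint would pass 70% of its speed; a pose out of reach is approached as far as the arm can. A call with a gripper value outside its range is refused whole. The fingers move at their own pace and stop on an object; "squeeze" is the grip in N (left out, the last holds). Time passes only in rows, so rows that repeat a pose let the fingers close. It gives the time, the measured TCP pose, the force, the opening and the grip force at its end, in the units of the state.
- arm.get_obs(): the state, without advancing time (a new reading comes with each control period).
- arm.capture(name): name is "scene" or "side" or "wrist"; returns a dict with "img" (384x512x3 uint8, red, green, blue), "fx", "fy", "cx", "cy" (pixels), "cam_to_world" (4x4, takes a point from camera to world coordinates). Camera axes: x right, y down, z forward; pixel columns grow to the right and rows downward; lengths in m; the calibration is good to about 2 mm. A picture is of the moment at which its call begins. There is no depth.
- arm.close_job(): hands the job in; it is judged then, once.
The state is a dict: "clock": time; "joint_pos": joint angles; "dq": joint speeds; "joint_efforts": joint torques, N m; "position": TCP position; "eef_rot": TCP orientation; "wrist_force": force on the tool from outside, world axes, zero at the start; "wrist_torque": the same for the moment, N m; "finger_gap": opening from 0.0 (shut) to 1.0 (fully open); "grasp_force": force on a finger pad.
Only numpy, scipy, OpenCV 4.12 (cv2) and the standard library are available. Lean on these libraries where they do the work, as an engineer would, in place of code of your own. Each camera call takes 0.05 s, during which the arm holds its last target. There are 200 camera calls.

## Task

Get the raclette grill ready for supper: slide its two little pans in under the hot plate from the open front, one in each bay, pushed fully home against the stop and lying flat with the handles sticking out. Also turn the dial on the grill's end housing clockwise as far as it goes (full heat). Leave the pepper mill, the salt shaker and the spice jars standing where they are.

Things in the scene. Friction and masses are not known exactly. Their poses are not given: they have to be found in the camera images.
- grill: Raclette grill for two, fixed, 340 mm wide (y), 150 deep (x), 96 high. Origin: centre of the underside; +x from its open front (x = -75) to its rear. Two bays side by side, floor z = 14, rear stop x = +30, parted by a rib 8 wide, 12 high from x = -70; outer walls at y = +-108. Hot plate above: x = -77 to +77, underside z = 64, top 85. End housings 62 wide (y), dial on the -y one. All in mm.
- bay_left (a point): Bay at the grill's +y side, 104 mm wide, 50 mm high, open only to the grill's -x. The point is on its floor at grill (-19, +56, 14) mm: where a pan's origin lies when the pan is centred and home, 3 mm short of touching the stop. Axes as the grill's. The heater rods seen under the plate hang to z = 57 mm and do not collide.
- bay_right (a point): The same for the bay at the grill's -y side, at grill (-19, -56, 14) mm.
- pan_1: Raclette pan: dark steel square dish, 94 mm across the rim, 87 mm at the bottom, 20 mm high; mass about 0.16 kg. Origin under the centre of the dish, handle to the pan's -x: a level wooden bar 90 mm long, 20 wide, 16 thick, from x = -72 to -162 mm, its axis 29 mm above the underside, joined to the dish by two wires. 209 mm long overall.
- pan_1_grip (a point): Middle of the handle grip of pan_1, at pan (-117, 0, 29) mm; axes as the pan's (x along the handle, towards the dish).
- pan_2: The second pan, the same as pan_1.
- pan_2_grip (a point): Middle of the handle grip of pan_2, as for pan_1.
- dial (a joint): Angle of the dial in rad: grows clockwise seen from above, 0 at one stop (off), 1.25 at the other stop (full heat); it stays where it is left, light friction (0.03 Nm).
- dial_grip (a point): On the dial's vertical axis at grill (-42, -139, 114) mm, the middle of the dial's bar grip. The bar is 40 mm long, 12 wide, from 5 to 30 mm above the housing top (z = 96 mm), on a disc of 36 mm diameter. Axes as the grill's: the bar lies along the grill's x axis turned by (0.62 - joint value) rad, counter-clockwise seen from above.
- pepper_mill: Dark wooden pepper mill, 58 mm diameter, 160 mm high; bystander. Origin under its centre.
- jar_1: Spice jar with red cap, 45 mm diameter, 106 mm high; bystander. Origin under its centre.
- jar_2: Spice jar with red cap, 45 mm diameter, 106 mm high; bystander. Origin under its centre.
- salt_shaker: Glass salt shaker with metal top, 44 mm diameter, 90 mm high; bystander. Origin under its centre.

How it is judged:
By the outcome, as a careful person would: the job done as asked, in the order asked, and still so for the second after the job is handed in, with the robot touching nothing.
It also fails if it takes over 70 s, if anything falls off the work surface, if the arm or the gripper's body presses on something with over 40 N, if the wrist force passes 120 N, or if a joint passes its speed limit or range.

## Working session

There is one attempt and no reset: what is moved stays moved. The work goes in short steps, Python scripts to look and compute and a tool call to move; the robot and the scene stay as the last step left them, time stands still between calls to the robot, and variables do not carry over. Pictures are saved under pics/ and viewed, at most 10 in all, crops included, and the job is handed in when it is done.

Besides the shell and the picture viewer there is one more tool, called after "Call:" as a command line: name --pt "numbers of a row" for each row, then --argument value for the rest. servo_tool: Moves the arm, as the interface text tells. Its arguments: {"type":"object","properties":{"deltas":{"type":"array"},"squeeze":{"type":"number"}},"required":["deltas"]}

```bash
mkdir -p pics; ls; python3 - <<'E'
from plant import arm
import cv2, numpy as np, pickle
np.set_printoptions(precision=4,suppress=True)
d={}
for n in ("scene","side","wrist"):
    c=arm.capture(n); d[n]=c
    print(n,c["fx"],c["cx"],c["cy"]); print(c["cam_to_world"])
    cv2.imwrite(f"pics/{n}0.png",c["img"][:,:,::-1])
pickle.dump(d,open("c0.pkl","wb"))
a=np.vstack([np.hstack([d["scene"]["img"]])]);
cv2.imwrite("pics/s0.png",cv2.resize(a[:,:,::-1],(800,600),interpolation=cv2.INTER_CUBIC))
cv2.imwrite("pics/d0.png",cv2.resize(d["side"]["img"][:,:,::-1],(800,600),interpolation=cv2.INTER_CUBIC))
o=arm.get_obs();print(o)
E
```

```text
pics
scene 400.64966234961724 258.1371190865449 193.0779879519699
[[ 0.608  -0.4389  0.6616 -0.1842]
 [-0.7939 -0.3359  0.5068 -0.6018]
 [-0.0002 -0.8334 -0.5527  0.7529]
 [ 0.      0.      0.      1.    ]]
side 461.1225124532914 260.9727815287274 196.416954707749
[[-0.9988  0.0287 -0.0384  0.6466]
 [ 0.048   0.5875 -0.8078  1.0441]
 [-0.0007 -0.8087 -0.5882  0.8503]
 [ 0.      0.      0.      1.    ]]
wrist 272.56139054622 254.25051102640109 192.27350084302145
[[ 0.3845  0.8922  0.237   0.1802]
 [ 0.9231 -0.3712 -0.1001  0.6033]
 [-0.0013  0.2573 -0.9663  0.3721]
 [ 0.      0.      0.      1.    ]]
{'clock': 0.15, 'joint_pos': array([ 1.0694,  0.4914,  1.5593, -0.    ,  1.0917, -0.1056]), 'dq': array([-0.    ,  0.0003, -0.0018,  0.    ,  0.0001,  0.0003]), 'joint_efforts': array([  0.0021, -61.8709, -26.1697,  -0.    ,   0.0031,   0.    ]), 'position': array([0.2409, 0.5765, 0.2309]), 'eef_rot': array([[-0.9227,  0.3856, -0.0004],
       [ 0.3856,  0.9227, -0.0007],
       [ 0.0001, -0.0008, -1.    ]]), 'wrist_force': array([-0.4947,  0.0147, -0.0589]), 'wrist_torque': array([ 0.0032,  0.0007, -0.0169]), 'grasp_force': 0.0, 'finger_gap': 1.0040290477222074}
```

View pics/s0.png

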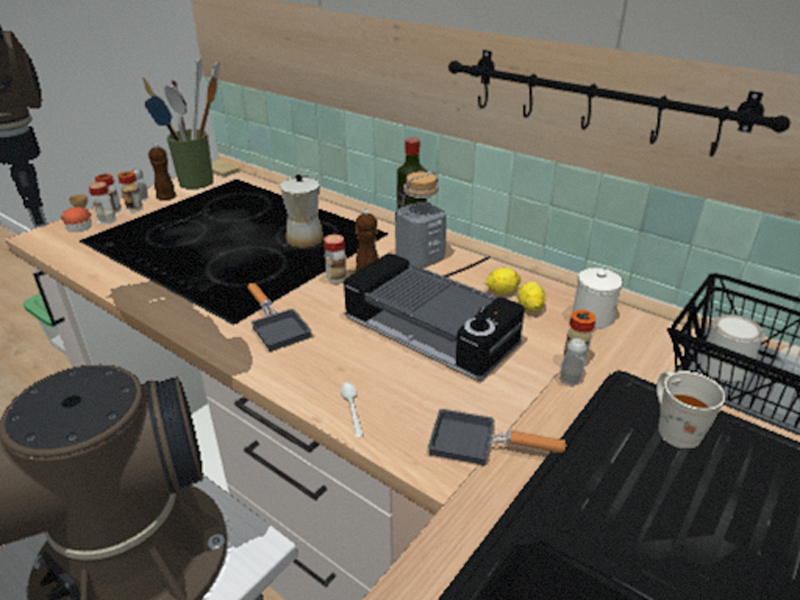

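View pics/d0.png

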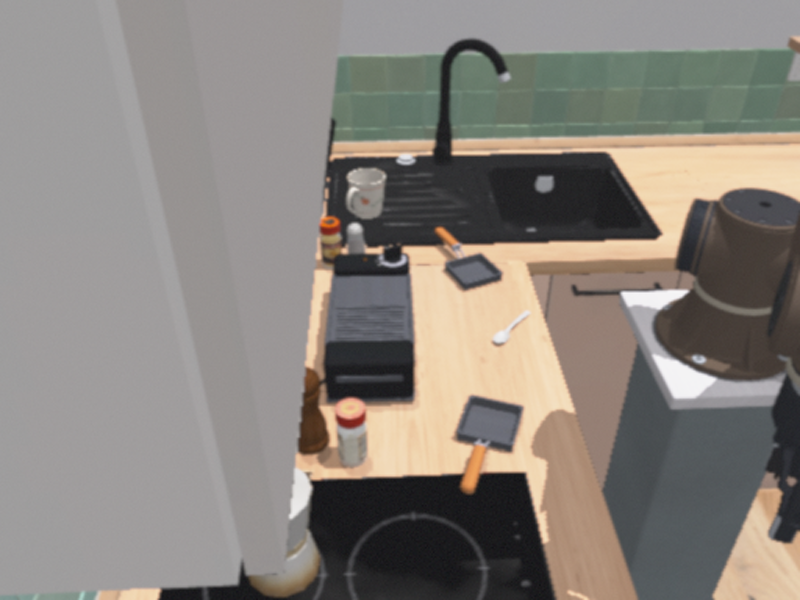

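The scene view shows the grill near (435,310), pans at (280,325) with its handle up-left and (465,437) with its handle right, and a spoon at (352,405), all in 800-px coordinates. The side view shows the same things, with the dial at (393,258).

```bash
cat > h.py <<'E'
import numpy as np, cv2
np.set_printoptions(precision=4,suppress=True)
def ray(c,u,v,z):
    d=c["cam_to_world"][:3,:3]@np.array([(u-c["cx"])/c["fx"],(v-c["cy"])/c["fy"],1.])
    o=c["cam_to_world"][:3,3]; return o+d*(z-o[2])/d[2]
def proj(c,p):
    T=np.linalg.inv(c["cam_to_world"]); q=T[:3,:3]@np.asarray(p)+T[:3,3]
    return c["fx"]*q[0]/q[2]+c["cx"], c["fy"]*q[1]/q[2]+c["cy"]
def comps(m,amin=30):
    n,l,s,ce=cv2.connectedComponentsWithStats(m.astype(np.uint8)*255)
    return [(l==i,s[i],ce[i]) for i in range(1,n) if s[i][4]>=amin]
E
python3 - <<'E'
import pickle; from h import *
d=pickle.load(open("c0.pkl","rb"))
for n in ("scene","side"):
    c=d[n]; hsv=cv2.cvtColor(c["img"],cv2.COLOR_RGB2HSV).astype(int); H,S,V=[hsv[:,:,i] for i in range(3)]
    print(n)
    for m,s,ce in comps((H<16)&(S>150)&(V>110)): print(" orange",s,ce,ray(c,*ce,.031)[:2])
    g=(V<110)&(S<110)
    for m,s,ce in comps(g,200): print(" dark",s,ce,ray(c,*ce,.015)[:2])
c=d["scene"]["img"][150:250,205:350]; e=d["side"]["img"][150:260,195:280]
a=cv2.resize(c,None,fx=5.5,fy=5.5,interpolation=cv2.INTER_CUBIC);cv2.imwrite("pics/g1.png",a[:,:,::-1])
b=cv2.resize(e,None,fx=5.4,fy=5.4,interpolation=cv2.INTER_CUBIC);cv2.imwrite("pics/g2.png",b[:,:,::-1]); print(a.shape,b.shape)
E
```

```text
scene
 orange [ 76 110  10   6  31] [ 80.     112.0968] [0.7177 1.1415]
 orange [ 40 132  17  11 138] [ 48.0362 137.3913] [0.4831 1.0012]
 orange [159 181  12  12  69] [164.087  186.6522] [0.5198 0.3333]
 orange [366 199  15  12 112] [373.0625 204.1071] [ 0.849  -0.2634]
 orange [327 276  35  13 226] [344.1416 282.3363] [ 0.4946 -0.3461]
 dark [   0   16   30  130 2268] [12.3536 76.6609] [0.8049 1.9927]
 dark [ 287   32  219   69 1929] [399.703   63.6003] [2.467  0.2701]
 dark [ 93  57  44  64 933] [120.8114  98.7578] [0.9679 1.1745]
 dark [ 212  106  134  138 5898] [276.0351 188.6851] [0.7573 0.0431]
 dark [  51  115  178   93 6150] [145.9902 156.0932] [0.6409 0.5772]
 dark [ 427  175   85  103 2957] [474.2225 225.0054] [ 0.9534 -0.54  ]
 dark [ 77 199  72  50 436] [114.945  224.6651] [0.3047 0.31  ]
 dark [161 198  39  27 631] [179.8542 210.664 ] [0.4714 0.2087]
 dark [359 220  14  27 204] [365.2745 235.7059] [ 0.7103 -0.3041]
 dark [    0   233   146   151 18520] [ 66.6373 314.1006] [0.0345 0.1182]
 dark [  281   237   231   147 22109] [414.1608 327.2572] [ 0.4823 -0.5263]
 dark [
[... 283 characters left out ...]
  13  10  61] [284.4918 150.3115] [ 0.4977 -0.3512]
 orange [216 265  17   8  70] [224.5143 269.4429] [0.6982 0.2221]
 orange [295 286  15  29 204] [302.2353 300.7696] [0.5178 0.3318]
 dark [  207    25   216   143 11007] [311.9187 121.3406] [ 0.3659 -0.599 ]
 dark [  386   121   126   263 21249] [456.0625 257.4243] [0.0975 0.1916]
 dark [206 158  56  26 620] [232.6306 170.3516] [ 0.6795 -0.2555]
 dark [285 163  35  22 300] [302.2667 173.0033] [ 0.4492 -0.228 ]
 dark [ 204  195   61   63 2985] [236.2285 228.8653] [0.6689 0.0483]
 dark [293 254  41  29 349] [311.9226 265.6218] [0.4766 0.2033]
 dark [  102   303   254    81 12285] [264.2581 347.5232] [0.6113 0.4421]
(550, 798, 3) (594, 459, 3)
```

View pics/g1.png

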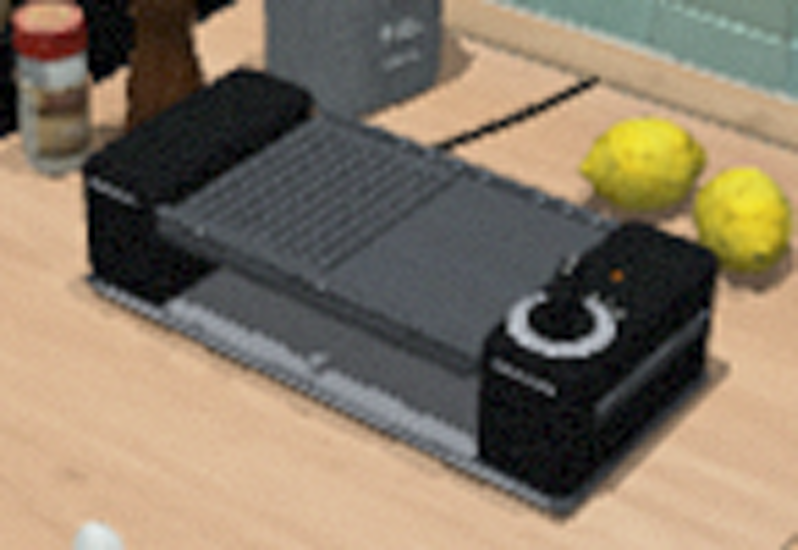

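View pics/g2.png

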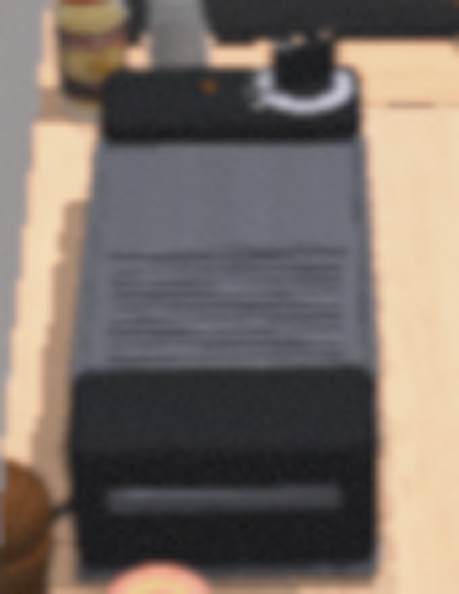

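The crops show the dial ring at crop (562,322) in the scene view and (305,88) in the side view. The housing tops, plate edges and base corners are also visible.

```bash
python3 - <<'E'
import pickle; from h import *
d=pickle.load(open("c0.pkl","rb"))
S=lambda x,y,z: ray(d["scene"],205+x/5.5-.4,150+y/5.5-.4,z)[:2]
D=lambda x,y,z: ray(d["side"],195+x/5.4-.4,150+y/5.4-.4,z)[:2]
print("dial",S(562,322,.098),D(305,88,.098))
print("S housing top: L-front-out, L-rear-out, R-front-out, R-rear-out",S(88,172,.096),S(240,70,.096),S(595,407,.096),S(715,253,.096))
print("S plate front edge",S(160,215,.085),S(478,365,.085))
print("D top: L-rear-out L-front-out R-rear R-front",D(75,458,.096),D(375,458,.096),D(106,70,.096),D(357,70,.096))
print("D plate front edge",D(374,365,.085),D(361,145,.085),"rear",D(75,365,.085),D(100,145,.085))
print("S base",S(90,285,0.0),S(562,515,0.0),S(725,368,0.0))
for n in ("scene","side"):
    c=d[n]; hsv=cv2.cvtColor(c["img"],cv2.COLOR_RGB2HSV).astype(int); H,Sa,V=[hsv[:,:,i] for i in range(3)]
    for nm,p in (("L",(.474,.206)),("R",(.446,-.234))):
        u,v=proj(c,(*p,.01)); 
        m=((V<125)&(Sa<100)); w=np.zeros_like(m); w[int(v)-24:int(v)+24,int(u)-32:int(u)+32]=1
        k=max(comps(m&w,50),key=lambda k:k[1][4])[0].astype(np.uint8)
        k=cv2.morphologyEx(k,cv2.MORPH_OPEN,np.ones((5,5)))
        ct=max(cv2.findContours(k,0,2)[0],key=cv2.contourArea)[:,0]
        P=np.array([ray(c,*q,.02)[:2]*1000 for q in ct],np.float32)
        print(n,nm,cv2.minAreaRect(P))
E
```

```text
dial [ 0.6219 -0.1558] [ 0.62   -0.1487]
S housing top: L-front-out, L-rear-out, R-front-out, R-rear-out [0.5857 0.135 ] [0.7301 0.1405] [ 0.5739 -0.2042] [ 0.7281 -0.186 ]
S plate front edge [0.5891 0.085 ] [ 0.5803 -0.1328]
D top: L-rear-out L-front-out R-rear R-front [0.7361 0.163 ] [0.5974 0.1697] [ 0.7333 -0.1767] [ 0.5896 -0.1697]
D plate front edge [0.5935 0.0872] [ 0.5903 -0.1086] rear [0.7404 0.08  ] [ 0.7352 -0.1157]
S base [0.6031 0.1557] [ 0.5956 -0.1797] [ 0.7606 -0.1861]
scene L ((469.8681335449219, 206.5682373046875), (116.9185791015625, 94.44364166259766), 69.55525207519531)
scene R ((441.7846984863281, -239.15988159179688), (105.95294189453125, 94.39344024658203), 23.652360916137695)
side L ((477.3710632324219, 224.10089111328125), (104.15606689453125, 89.16636657714844), 69.7966079711914)
side R ((450.957275390625, -221.34671020507812), (101.11812591552734, 109.20721435546875), 24.030242919921875)
```

Call:
servo_tool --pt "-0.03 -0.028 -0.007 0 0 -0.03 0.085" --pt "-0.06 -0.056 -0.013 0 0 -0.06 0.085" --pt "-0.09 -0.084 -0.02 0 0 -0.09 0.085" --pt "-0.12 -0.112 -0.026 0 0 -0.12 0.085" --pt "-0.15 -0.14 -0.033 0 0 -0.15 0.085" --pt "-0.18 -0.168 -0.04 0 0 -0.18 0.085" --pt "-0.21 -0.196 -0.046 0 0 -0.21 0.085" --pt "-0.24 -0.224 -0.053 0 0 -0.24 0.085" --pt "-0.24 -0.224 -0.053 0 0 -0.24 0.085" --pt "-0.24 -0.224 -0.053 0 0 -0.24 0.085"

```text
clock: 0.98
position: [0.3769, 0.276, 0.2847]
eef_rot: [[-0.987, 0.159, 0.001], [0.159, 0.987, 0.001], [-0.001, 0.001, -1.0]]
wrist_force: [-0.5, 0.9, -0.4]
finger_gap: 0.997
grasp_force: 0.0
```

Call:
servo_tool --pt "-0.018 -0.032 -0.005 0 0 -0.02 0.085" --pt "-0.036 -0.064 -0.01 0 0 -0.04 0.085" --pt "-0.054 -0.096 -0.016 0 0 -0.06 0.085" --pt "-0.072 -0.128 -0.022 0 0 -0.08 0.085" --pt "-0.09 -0.16 -0.028 0 0 -0.1 0.085" --pt "-0.108 -0.192 -0.034 0 0 -0.12 0.085" --pt "-0.126 -0.224 -0.04 0 0 -0.14 0.085" --pt "-0.145 -0.256 -0.045 0 0 -0.16 0.085" --pt "-0.145 -0.256 -0.045 0 0 -0.16 0.085"

```text
clock: 1.73
position: [0.4818, -0.0012, 0.3295]
eef_rot: [[-1.0, -0.003, 0.001], [-0.003, 1.0, -0.001], [-0.001, -0.001, -1.0]]
wrist_force: [0.1, -0.1, -0.6]
finger_gap: 0.998
grasp_force: 0.0
```

```bash
python3 - <<'E'
from plant import arm
from h import *; import pickle
c=arm.capture("wrist"); pickle.dump(c,open("w1.pkl","wb")); print(c["cam_to_world"],arm.get_obs()["position"])
a=cv2.resize(c["img"],(800,600),interpolation=cv2.INTER_CUBIC);cv2.imwrite("pics/w1.png",a[:,:,::-1])
E
```

```text
[[-0.0041  0.966   0.2584  0.4158]
 [ 1.      0.0042  0.0001  0.0003]
 [-0.001   0.2584 -0.966   0.4707]
 [ 0.      0.      0.      1.    ]] [0.4806 0.0009 0.3289]
```

View pics/w1.png

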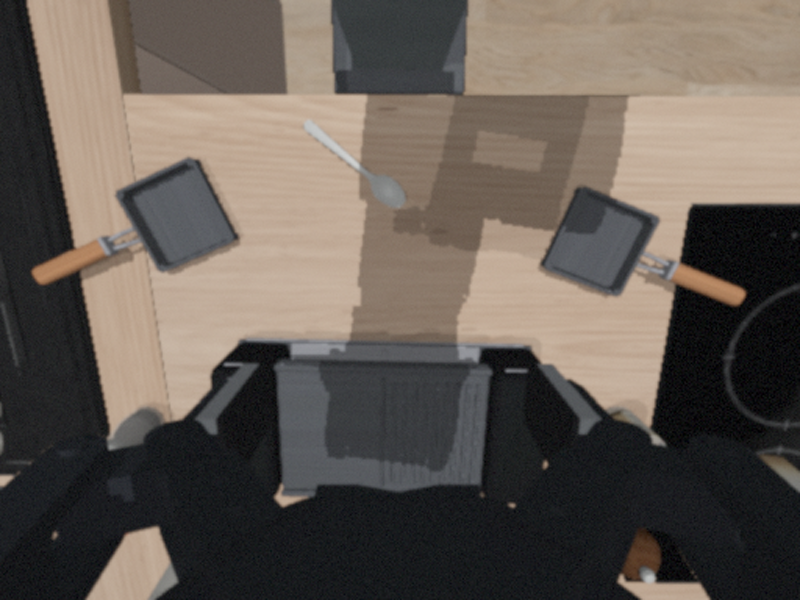

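The overhead wrist view shows pan R's rim corners at (193,160), (119,192), (160,270), (239,238). Pan L's are at (583,188), (658,219), (613,294), (543,266). The hot plate's front edge runs from (277,365) to (490,365).

```bash
python3 - <<'E'
import pickle; from h import *
c=pickle.load(open("w1.pkl","rb"))
W=lambda x,y,z: ray(c,(x+.5)/1.5625-.5,(y+.5)/1.5625-.5,z)[:2]*1000
for nm,co,ha in (("R",[(193,160),(119,192),(160,270),(239,238)],[(36,275),(107,248)]),("L",[(583,188),(658,219),(613,294),(543,266)],[(672,273),(742,297)])):
    P=np.array([W(*q,.02) for q in co]); H=np.array([W(*q,.033) for q in ha])
    ce=P.mean(0); e=np.roll(P,-1,0)-P; g=H.mean(0)
    a=[np.degrees(np.arctan2(x[1],x[0]))%90 for x in e]
    h=ce-g; print(nm,"centre",ce,"edges",np.linalg.norm(e,axis=1),a,"grip",g,"dist",np.linalg.norm(h),"yaw",np.degrees(np.arctan2(h[1],h[0])), "hlen",np.linalg.norm(H[1]-H[0]))
print("plate front",W(277,365,.085),W(490,365,.085))
print("plate sides rear",W(281,490,.085),W(484,487,.085))
print("housing/plate joints at top96",W(213,373,.096))
print("tray front",W(243,342,.003),W(532,347,.003))
# dark-ness edges: subpixel row of plate front edge along columns (orig img)
g=cv2.cvtColor(c["img"],cv2.COLOR_RGB2GRAY).astype(int)
for x in (190,205,220,240,290,300,308): print(x,g[214:242,x])
print(g[260,160:200]); print(g[260,295:330])
print(g[225,160:200]); print(g[225,295:330])
E
```

```text
R centre [ 446.1623 -228.617 ] edges [85.7408 86.7751 94.7132 87.3289] [np.float64(21.59258770027057), np.float64(20.724035126914703), np.float64(21.45496934494915), np.float64(26.622564582829796)] grip [ 492.304  -338.9567] dist 119.59897990071498 yaw 112.69363647267114 hlen 84.36742021093266
L centre [472.0765 213.0605] edges [87.3564 88.341  84.8649 87.5926] [np.float64(69.29895592795398), np.float64(65.95381600971524), np.float64(68.86801248029776), np.float64(67.55820863722474)] grip [514.4594 326.3927] dist 120.9979007260376 yaw -110.50429290279553 hlen 82.66406934369428
plate front [ 584.54   -117.1798] [583.6046  90.9435]
plate sides rear [ 728.0915 -122.8367] [723.3011  92.9776]
housing/plate joints at top96 [ 588.244  -175.5115]
tray front [ 591.6064 -179.8688] [596.3283 157.9907]
190 [159 159 152 138 121 119 141 150 148 147 146 148 137 108  90  80  64  62
  74  79  86  93  89  83  91  93  94  96]
205 [163 161 156 145 138 129 146 150 148 146 147 146 134 106  92  83  64  50
  51  51  55  61  62  60  67  69  70  68]
220 [160 159 154 143 138 118 117 128 133 132 121 101  90  94
[... 372 characters left out ...]
5
  69  59  56  61  65  71  73  73  78  91]
308 [167 158 154 149 150 143 134 112  87  69  52  42  37  30  26  16  29  22
  35  56  65  76  79  88  94  91  85  89]
[22 19 22 11 21 11 23 22 17 19 23 16 16 19 12 21 20 28 59 82 91 93 96 89
 93 91 92 92 94 94 91 91 93 91 93 91 95 90 89 90]
[93 87 83 88 89 83 90 85 85 79 86 89 89 92 89 84 65 40 18 16 23 27 26 25
 32 30 30 33 29 28 30 31 38 35 33]
[ 19  26  20  23   6  10  11  28   7  18  21  18  15  17  16  14   4  20
  19  20  16  20  20  18  26  63 112 141 148 145 148 148 148 147 147 148
 145 147 148 148]
[148 147 150 149 149 150 148 151 149 147 140 119  83  42  15  21  14  27
  25  12  22  11  15   3  18  23  15  23  18  18  13   4  11  20  16]
```

Call:
servo_tool --pt "-0.003 0.03 0.01 0 0 0.12 0.06" --pt "-0.005 0.06 0.02 0 0 0.24 0.06" --pt "-0.008 0.09 0.03 0 0 0.36 0.06" --pt "-0.01 0.12 0.04 0 0 0.48 0.06" --pt "-0.012 0.15 0.05 0 0 0.6 0.06" --pt "-0.015 0.18 0.06 0 0 0.72 0.06" --pt "-0.018 0.21 0.07 0 0 0.84 0.06" --pt "-0.02 0.24 0.08 0 0 0.96 0.06" --pt "-0.022 0.27 0.09 0 0 1.08 0.06" --pt "-0.025 0.3 0.1 0 0 1.2 0.06"

```text
clock: 2.62
position: [0.5015, 0.3057, 0.2283]
eef_rot: [[-0.362, 0.932, -0.001], [0.932, 0.362, -0.0], [0.0, -0.001, -1.0]]
wrist_force: [0.5, -0.1, -0.3]
finger_gap: 0.702
grasp_force: 0.0
```

Call:
servo_tool --pt "0 0 0.02 0 0 0.12 0.06" --pt "0 0 0.04 0 0 0.24 0.06" --pt "0 0 0.06 0 0 0.36 0.06" --pt "0 0 0.08 0 0 0.48 0.06" --pt "0 0 0.1 0 0 0.6 0.06" --pt "0 0 0.12 0 0 0.72 0.06" --pt "0 0 0.12 0 0 0.73 0.06" --pt "0 0 0.12 0 0 0.73 0.06"

```text
clock: 3.28
position: [0.5019, 0.3035, 0.1086]
eef_rot: [[0.344, 0.939, -0.002], [0.939, -0.344, -0.001], [-0.002, -0.002, -1.0]]
wrist_force: [0.3, 0.1, 0.4]
finger_gap: 0.703
grasp_force: 0.0
```

```bash
python3 - <<'E'
from plant import arm
from h import *; import pickle
c=arm.capture("wrist"); o=arm.get_obs(); pickle.dump((c,o),open("w2.pkl","wb")); print(o["position"],o["eef_rot"])
hsv=cv2.cvtColor(c["img"],cv2.COLOR_RGB2HSV).astype(int); H,S,V=[hsv[:,:,i] for i in range(3)]
for m,s,ce in comps((H<18)&(S>130)&(V>70),150):
    q=np.argwhere(m)[:,::-1]; P=np.array([ray(c,*x,.033)[:2]*1000 for x in q],np.float32)
    print(s,ray(c,*ce,.033)[:2],cv2.minAreaRect(P))
a=cv2.resize(c["img"],(640,480),interpolation=cv2.INTER_CUBIC);cv2.imwrite("pics/w2.png",a[:,:,::-1])
E
```

```text
[0.5027 0.3034 0.1097] [[ 0.3428  0.9394 -0.0003]
 [ 0.9394 -0.3428  0.    ]
 [-0.0001 -0.0003 -1.    ]]
```

View pics/w2.png

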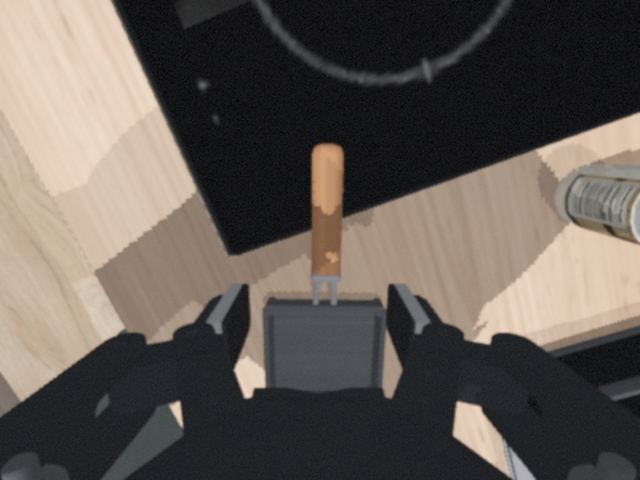

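The handle runs from (328,145) to (326,276) in the 640-px picture, in line with the tool, with the dish rim edge at row 300.

```bash
python3 - <<'E'
from h import *; import pickle
c,o=pickle.load(open("w2.pkl","rb"))
W=lambda x,y,z: ray(c,(x+.5)/1.25-.5,(y+.5)/1.25-.5,z)
R=o["eef_rot"];p=o["position"]
for n,q in dict(end=(328,145,.029),front=(326,276,.033),rimL=(266,301,.02),rimR=(384,301,.02),sideL=(311,215,.03),sideR=(343,215,.03)).items():
    w=W(*q); print(n,w,"tool",R.T@(w-p))
E
```

```text
end [0.5301 0.3665 0.029 ] tool [0.0687 0.0042 0.0807]
front [0.5001 0.2864 0.033 ] tool [-0.0169  0.0034  0.0767]
rimL [0.4507 0.2782 0.02  ] tool [-0.0415 -0.0402  0.0897]
rimR [0.532  0.2487 0.02  ] tool [-0.0413  0.0464  0.0897]
sideL [0.5048 0.3287 0.03  ] tool [ 0.0245 -0.0066  0.0797]
sideR [0.5245 0.3216 0.03  ] tool [0.0245 0.0143 0.0797]
```

Call:
servo_tool --pt "0.002 0.004 0.025 0 0 0 0.06" --pt "0.002 0.004 0.05 0 0 0 0.06" --pt "0.002 0.004 0.075 0 0 0 0.06" --pt "0.002 0.004 0.09 0 0 0 0.06" --pt "0.002 0.004 0.098 0 0 0 0.06" --pt "0.002 0.004 0.098 0 0 0 0.0" --pt "0.002 0.004 0.098 0 0 0 0.0" --pt "0.002 0.004 0.098 0 0 0 0.0" --pt "0.002 0.004 0.098 0 0 0 0.0" --pt "0.002 0.004 0.098 0 0 0 0.0" --squeeze 70

```text
clock: 4.17
position: [0.5084, 0.3031, 0.0127]
eef_rot: [[0.347, 0.938, 0.002], [0.938, -0.347, 0.001], [0.002, 0.002, -1.0]]
wrist_force: [0.5, 2.4, 5.8]
finger_gap: 0.223
grasp_force: 69.9
```

Call:
servo_tool --pt "0 0 -0.02 0 0 0 0.0" --pt "0 0 -0.045 0 0 -0.06 0.0" --pt "-0.01 -0.006 -0.062 0 0 -0.17 0.0" --pt "-0.02 -0.012 -0.062 0 0 -0.28 0.0" --pt "-0.03 -0.018 -0.062 0 0 -0.39 0.0" --pt "-0.04 -0.024 -0.062 0 0 -0.5 0.0" --pt "-0.05 -0.03 -0.062 0 0 -0.61 0.0" --pt "-0.06 -0.036 -0.062 0 0 -0.72 0.0" --pt "-0.07 -0.042 -0.062 0 0 -0.83 0.0" --pt "-0.074 -0.047 -0.062 0 0 -0.93 0.0"

```text
clock: 5.0
position: [0.437, 0.2488, 0.0737]
eef_rot: [[-0.548, 0.836, -0.0], [0.836, 0.548, -0.0], [0.0, -0.0, -1.0]]
wrist_force: [-1.4, 1.6, -1.1]
finger_gap: 0.219
grasp_force: 69.1
```

Call:
servo_tool --pt "-0.017 -0.011 0 0 0 -0.12 0" --pt "-0.037 -0.024 0 0 0 -0.24 0" --pt "-0.057 -0.037 0 0 0 -0.36 0" --pt "-0.077 -0.05 0 0 0 -0.48 0" --pt "-0.097 -0.064 0 0 0 -0.6 0" --pt "-0.117 -0.077 0 0 0 -0.72 0" --pt "-0.137 -0.09 0 0 0 -0.84 0" --pt "-0.157 -0.103 0 0 0 -0.95 0" --pt "-0.169 -0.111 0 0 0 -0.972 0" --pt "-0.169 -0.111 0 0 0 -0.972 0"

```text
clock: 5.83
position: [0.4368, 0.0454, 0.0736]
eef_rot: [[-1.0, 0.025, 0.0], [0.025, 1.0, -0.0], [-0.0, -0.0, -1.0]]
wrist_force: [0.3, 1.1, -1.6]
finger_gap: 0.213
grasp_force: 68.9
```

```bash
python3 - <<'E'
from plant import arm
from h import *; import pickle
c=arm.capture("wrist"); e=arm.capture("side");o=arm.get_obs(); pickle.dump((c,e,o),open("w3.pkl","wb")); print(o["position"],o["eef_rot"])
a=cv2.resize(c["img"][150:],None,fx=1.5625,fy=1.5625,interpolation=cv2.INTER_CUBIC)
cv2.imwrite("pics/w3.png",a[:,:,::-1])
E
```

```text
[0.4368 0.0473 0.0736] [[-0.9997  0.0262  0.0004]
 [ 0.0262  0.9997  0.0001]
 [-0.0004  0.0001 -1.    ]]
```

View pics/w3.png

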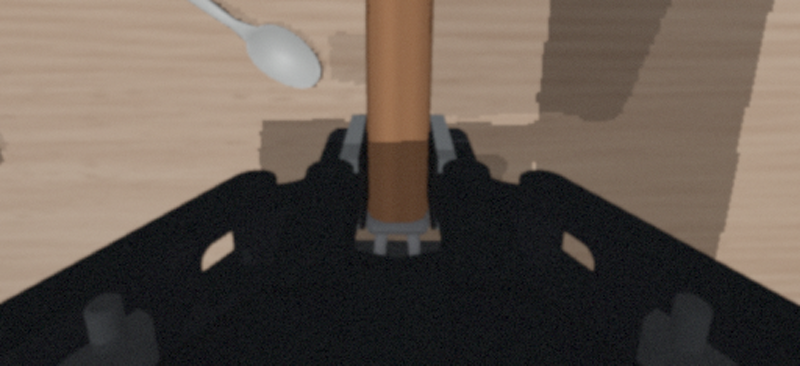

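The handle is gripped in line with the tool, at (400,100) in the crop. The spoon at (285,55) is clear of it.

Call:
servo_tool --pt "0 0 0.01 0 0 -0.009 0" --pt "0 0 0.02 0 0 -0.009 0" --pt "0 0 0.03 0 0 -0.009 0" --pt "0 0 0.039 0 0 -0.009 0" --pt "0 0 0.039 0 0 -0.009 0"

```text
clock: 6.35
position: [0.4362, 0.0482, 0.0332]
eef_rot: [[-1.0, 0.014, -0.002], [0.014, 1.0, 0.0], [0.002, 0.0, -1.0]]
wrist_force: [-0.3, 0.4, -1.2]
finger_gap: 0.22
grasp_force: 69.0
```

```bash
python3 - <<'E'
from plant import arm
from h import *; import pickle
e=arm.capture("side");c=arm.capture("scene");o=arm.get_obs(); pickle.dump((c,e,o),open("w4.pkl","wb")); print(o["position"],o["eef_rot"],o["wrist_force"])
a=cv2.resize(c["img"][155:255,190:320],(520,400),interpolation=cv2.INTER_CUBIC)
b=cv2.resize(e["img"][150:250,210:280],(280,400),interpolation=cv2.INTER_CUBIC)
cv2.imwrite("pics/w4.png",np.hstack([a,b])[:,:,::-1])
E
```

```text
[0.4366 0.048  0.0342] [[-0.9999  0.0144 -0.0007]
 [ 0.0144  0.9999  0.0001]
 [ 0.0007  0.0001 -1.    ]] [ 0.6281  0.2093 -0.7658]
```

View pics/w4.png

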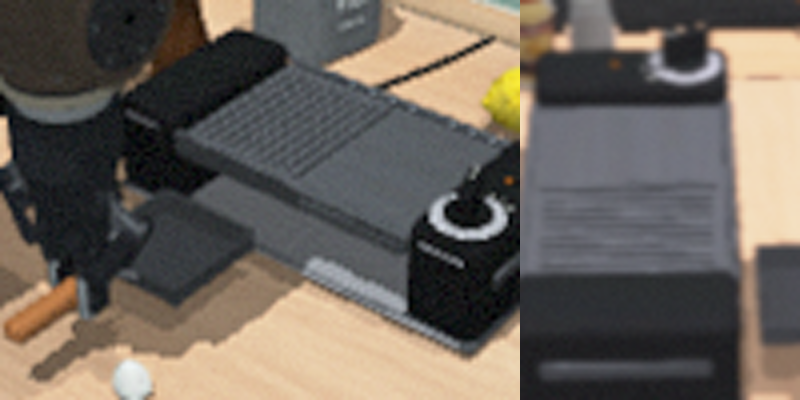

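The pan hangs level in front of the left bay, with its near rim corner at crop (252,238) and its front edge at side-crop x=760. The gap to the plate is visible.

```bash
python3 - <<'E'
from h import *; import pickle
c,e,o=pickle.load(open("w4.pkl","rb"))
print("rib", ray(c,205+318/5.5-.4,150+360/5.5-.4,.022))
print("corner FR", ray(c,190+252/4-.4,155+238/4-.4,.042), "RR", ray(c,190+178/4-.4,155+300/4-.4,.042))
print("front edge side", [ray(e,210+240/4-.4,150+v/4-.4,.042)[:2] for v in (250,340)])
print("plate fr side",ray(e,210+215/4-.4,150+265/4-.4,.085))
w=pickle.load(open("w1.pkl","rb")); g=cv2.cvtColor(w["img"],cv2.COLOR_RGB2GRAY).astype(int)
print(g[222:229,235:262])
for u in (246,250): print(ray(w,u,225,.022)[:2])
E
```

```text
rib [ 0.6024 -0.0156  0.022 ]
corner FR [ 0.5669 -0.0056  0.042 ] RR [ 0.4775 -0.0094  0.042 ]
front edge side [array([0.5729, 0.011 ]), array([0.5791, 0.1086])]
plate fr side [0.5945 0.0814 0.085 ]
[[96 90 93 89 93 90 92 94 90 91 89 90 92 93 95 91 89 90 90 90 90 92 89 89
  89 85 92]
 [90 94 93 90 91 90 92 92 91 89 88 84 88 91 89 94 90 93 90 93 90 91 92 92
  91 93 91]
 [91 90 92 92 91 89 91 92 89 85 86 84 86 87 92 91 92 91 92 91 92 93 92 90
  91 92 92]
 [92 92 91 92 92 93 93 90 93 86 89 89 85 87 89 91 91 93 91 93 88 93 92 92
  92 91 90]
 [89 92 92 91 92 94 92 91 92 86 91 89 89 87 91 89 91 89 90 90 90 91 92 91
  92 92 90]
 [90 91 89 89 93 91 87 91 87 88 90 90 88 88 88 91 94 89 92 89 92 92 91 93
  91 90 92]
 [93 92 93 93 93 95 94 93 90 90 91 90 89 90 90 92 95 91 92 92 91 92 89 90
  91 91 90]]
[ 0.5956 -0.0139]
[ 0.5955 -0.0069]
```

Call:
servo_tool --pt "-0.004 -0.003 0 0 0 0 0" --pt "-0.015 -0.003 0 0 0 0 0" --pt "-0.027 -0.003 0 0 0 0 0" --pt "-0.039 -0.003 0 0 0 0 0" --pt "-0.051 -0.003 0 0 0 0 0" --pt "-0.063 -0.003 0 0 0 0 0" --pt "-0.075 -0.003 0.002 0 0 0 0" --pt "-0.087 -0.003 0.004 0 0 0 0" --pt "-0.097 -0.003 0.005 0 0 0 0" --pt "-0.103 -0.003 0.006 0 0 0 0"

```text
clock: 7.28
position: [0.541, 0.0428, 0.0287]
eef_rot: [[-1.0, 0.015, 0.001], [0.015, 1.0, 0.0], [-0.001, 0.0, -1.0]]
wrist_force: [0.1, -0.3, -2.2]
finger_gap: 0.217
grasp_force: 69.0
```

Call:
servo_tool --pt "-0.003 0 0 0 0 0 0" --pt "-0.006 0 0 0 0 0 0" --pt "-0.008 0 0 0 0 0 0" --pt "-0.01 0 0 0 0 0 0" --pt "-0.012 0 0 0 0 0 0" --pt "-0.012 0 0 0 0 0 0"

```text
clock: 7.78
position: [0.5519, 0.0428, 0.0284]
eef_rot: [[-1.0, 0.015, 0.0], [0.015, 1.0, 0.0], [-0.0, 0.0, -1.0]]
wrist_force: [0.0, -0.5, -1.3]
finger_gap: 0.219
grasp_force: 69.0
```

Call:
servo_tool --pt "-0.0015 0 0 0 0 0 0" --pt "-0.003 0 0 0 0 0 0" --pt "-0.0045 0 0 0 0 0 0" --pt "-0.006 0 0 0 0 0 0"

```text
clock: 8.12
position: [0.5551, 0.0427, 0.0278]
eef_rot: [[-1.0, 0.015, -0.006], [0.015, 1.0, 0.0], [0.006, 0.0, -1.0]]
wrist_force: [-15.8, -1.5, 2.6]
finger_gap: 0.222
grasp_force: 69.4
```

Call:
servo_tool --pt "0.002 0 0.0005 0 0 0 0" --pt "0.002 0 0.001 0 0 0 0" --pt "0.002 0 0.001 0 0 0 0.05" --pt "0.002 0 0.001 0 0 0 0.05" --pt "0.002 0 0.001 0 0 0 0.05" --pt "0.002 0 0.001 0 0 0 0.05" --pt "0.002 0 0.001 0 0 0 0.05"

```text
clock: 8.7
position: [0.5559, 0.0427, 0.0274]
eef_rot: [[-1.0, 0.015, 0.001], [0.015, 1.0, 0.0], [-0.001, 0.0, -1.0]]
wrist_force: [-0.1, 0.7, -0.6]
finger_gap: 0.583
grasp_force: 0.0
```

Call:
servo_tool --pt "0 0 -0.035 0 0 0 0.05" --pt "0 0 -0.07 0 0 0 0.06" --pt "0.01 0 -0.1 0 0 0.05 0.06" --pt "0.03 -0.036 -0.12 0 0 0.16 0.06" --pt "0.05 -0.076 -0.12 0 0 0.28 0.06" --pt "0.069 -0.116 -0.12 0 0 0.4 0.06" --pt "0.069 -0.156 -0.12 0 0 0.52 0.06" --pt "0.069 -0.196 -0.12 0 0 0.64 0.06" --pt "0.069 -0.236 -0.12 0 0 0.76 0.06" --pt "0.069 -0.26 -0.12 0 0 0.88 0.06"

```text
clock: 9.53
position: [0.4825, -0.2197, 0.1476]
eef_rot: [[-0.62, 0.785, 0.001], [0.785, 0.62, -0.001], [-0.001, 0.0, -1.0]]
wrist_force: [0.5, 0.3, -0.1]
finger_gap: 0.702
grasp_force: 0.0
```

Call:
servo_tool --pt "-0.02 -0.015 0.008 0 0 0.08 0.06" --pt "-0.04 -0.03 0.016 0 0 0.16 0.06" --pt "-0.06 -0.045 0.026 0 0 0.24 0.06" --pt "-0.074 -0.058 0.037 0 0 0.267 0.06" --pt "-0.074 -0.058 0.037 0 0 0.267 0.06" --pt "-0.074 -0.058 0.037 0 0 0.267 0.06"

```text
clock: 10.03
position: [0.4834, -0.3107, 0.1097]
eef_rot: [[-0.397, 0.918, -0.001], [0.918, 0.397, 0.001], [0.001, -0.0, -1.0]]
wrist_force: [0.1, 0.8, 0.2]
finger_gap: 0.705
grasp_force: 0.0
```

```bash
python3 - <<'E'
from plant import arm
from h import *; import pickle
c=arm.capture("wrist"); o=arm.get_obs(); pickle.dump((c,o),open("w5.pkl","wb")); print(o["position"],o["eef_rot"])
a=cv2.resize(c["img"],(640,480),interpolation=cv2.INTER_CUBIC);cv2.imwrite("pics/w5.png",a[:,:,::-1])
E
```

```text
[ 0.4837 -0.31    0.1102] [[-0.3978  0.9175 -0.0004]
 [ 0.9175  0.3978  0.0006]
 [ 0.0007 -0.0001 -1.    ]]
```

View pics/w5.png

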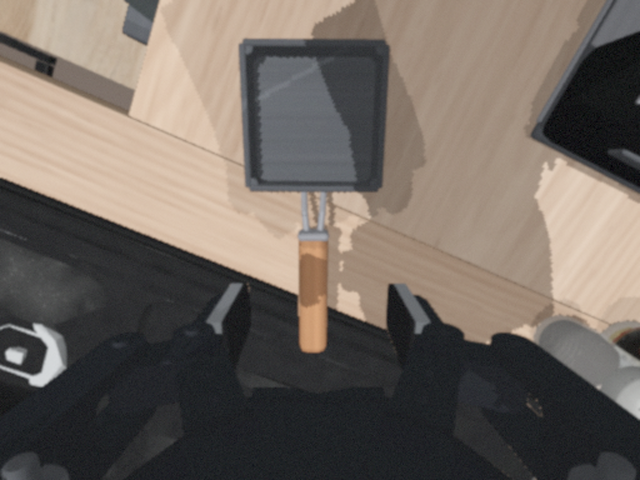

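Pan R's handle runs from (313,236) to (313,352), aligned with the tool, and its rim edge is at row 189. The shaker's top shows at about (565,340).

```bash
python3 - <<'E'
from h import *; import pickle
c,o=pickle.load(open("w5.pkl","rb"))
W=lambda x,y,z: ray(c,(x+.5)/1.25-.5,(y+.5)/1.25-.5,z)
R=o["eef_rot"];p=o["position"]
for n,q in dict(end=(313,352,.029),front=(313,236,.033),rimL=(247,190,.02),rimR=(383,190,.02),far1=(241,41,.02),far2=(389,41,.02),shaker=(550,325,.085)).items():
    w=W(*q); print(n,w,"tool",R.T@(w-p))
E
```

```text
end [ 0.5108 -0.3833  0.029 ] tool [-0.0781 -0.0043  0.0811]
front [ 0.4756 -0.3012  0.033 ] tool [ 0.0113 -0.0039  0.0772]
rimL [ 0.4232 -0.2926  0.02  ] tool [ 0.04   -0.0485  0.0902]
rimR [ 0.5074 -0.256   0.02  ] tool [0.04   0.0433 0.0902]
far1 [ 0.3884 -0.2095  0.02  ] tool [ 0.1301 -0.0474  0.0903]
far2 [ 0.4709 -0.1737  0.02  ] tool [0.1301 0.0425 0.0903]
shaker [ 0.608  -0.2835  0.085 ] tool [-0.0251  0.1246  0.0252]
```

Call:
servo_tool --pt "-0.007 -0.004 0.025 0 0 0 0.05" --pt "-0.007 -0.004 0.05 0 0 0 0.05" --pt "-0.007 -0.004 0.075 0 0 0 0.05" --pt "-0.007 -0.004 0.09 0 0 0 0.05" --pt "-0.007 -0.004 0.0975 0 0 0 0.05" --pt "-0.007 -0.004 0.0975 0 0 0 0.0" --pt "-0.007 -0.004 0.0975 0 0 0 0.0" --pt "-0.007 -0.004 0.0975 0 0 0 0.0" --pt "-0.007 -0.004 0.0975 0 0 0 0.0" --pt "-0.007 -0.004 0.0975 0 0 0 0.0" --squeeze 70

```text
clock: 10.92
position: [0.4836, -0.3185, 0.014]
eef_rot: [[-0.398, 0.918, 0.002], [0.918, 0.398, -0.001], [-0.002, 0.001, -1.0]]
wrist_force: [2.4, 0.6, 3.3]
finger_gap: 0.221
grasp_force: 69.7
```

Call:
servo_tool --pt "0 0 -0.025 0 0 0 0.0" --pt "0 0 -0.055 0 0 0 0.0" --pt "0.01 0 -0.08 0 0 0.1 0.0" --pt "0.027 0 -0.1 0 0 0.22 0.0" --pt "0.044 0 -0.1 0 0 0.34 0.0" --pt "0.061 0 -0.1 0 0 0.46 0.0" --pt "0.078 0 -0.1 0 0 0.58 0.0" --pt "0.095 0 -0.1 0 0 0.7 0.0" --pt "0.112 0 -0.1 0 0 0.82 0.0" --pt "0.129 0 -0.1 0 0 0.94 0.0"

```text
clock: 11.75
position: [0.4313, -0.1993, 0.1132]
eef_rot: [[0.511, 0.859, 0.001], [0.859, -0.511, -0.0], [-0.0, 0.001, -1.0]]
wrist_force: [0.1, -0.4, -1.8]
finger_gap: 0.22
grasp_force: 69.1
```

Call:
servo_tool --pt "0.012 -0.0066 0 0 0 0.12 0" --pt "0.026 -0.0142 0 0 0 0.24 0" --pt "0.04 -0.0218 0 0 0 0.36 0" --pt "0.054 -0.0294 0 0 0 0.48 0" --pt "0.068 -0.037 0 0 0 0.6 0" --pt "0.082 -0.0446 0 0 0 0.72 0" --pt "0.096 -0.0522 0 0 0 0.84 0" --pt "0.11 -0.06 0 0 0 0.96 0" --pt "0.1165 -0.0635 0 0 0 1.05 0" --pt "0.1165 -0.0635 0 0 0 1.05 0"

```text
clock: 12.58
position: [0.4357, -0.0662, 0.1132]
eef_rot: [[1.0, -0.013, 0.0], [-0.013, -1.0, 0.0], [0.0, -0.0, -1.0]]
wrist_force: [0.4, -0.8, -1.5]
finger_gap: 0.219
grasp_force: 69.1
```

Call:
servo_tool --pt "0 0 0.02 0 0 0 0" --pt "0 0 0.04 0 0 0 0" --pt "0 0 0.06 0 0 0 0" --pt "0 0 0.075 0 0 0 0" --pt "0 0 0.079 0 0 0 0" --pt "0 0 0.079 0 0 0 0"

```text
clock: 13.08
position: [0.4356, -0.0676, 0.0332]
eef_rot: [[1.0, -0.008, -0.002], [-0.008, -1.0, 0.001], [-0.002, -0.001, -1.0]]
wrist_force: [-0.4, -0.4, -1.5]
finger_gap: 0.213
grasp_force: 69.1
```

```bash
python3 - <<'E'
from plant import arm
from h import *; import pickle
e=arm.capture("side");c=arm.capture("scene");o=arm.get_obs(); pickle.dump((c,e,o),open("w6.pkl","wb")); print(o["position"],o["eef_rot"],o["wrist_force"],o["joint_pos"])
a=cv2.resize(c["img"][165:265,205:335],(520,400),interpolation=cv2.INTER_CUBIC)
b=cv2.resize(e["img"][150:250,220:290],(280,400),interpolation=cv2.INTER_CUBIC)
cv2.imwrite("pics/w6.png",np.hstack([a,b])[:,:,::-1])
E
```

```text
[ 0.4362 -0.0676  0.0343] [[ 1.     -0.0092  0.0005]
 [-0.0092 -1.     -0.0001]
 [ 0.0005  0.0001 -1.    ]] [ 0.9119  0.3212 -1.0952] [-0.3038  0.5821  2.1763  0.0002  0.3826  1.276 ]
```

View pics/w6.png

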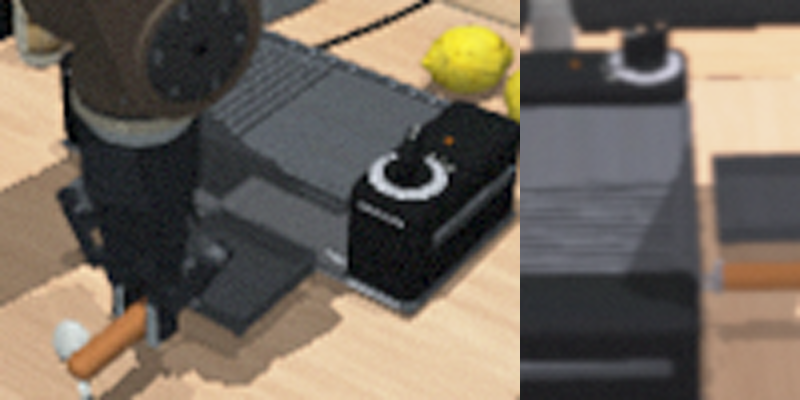

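The right pan hangs in front of the right bay, aligned. The left pan's handle shows at the side-crop (760,275).

Call:
servo_tool --pt "0.004 0 0 0 0 0.005 0" --pt "0.015 0 0 0 0 0.005 0" --pt "0.027 0 0 0 0 0.005 0" --pt "0.039 0 0 0 0 0.005 0" --pt "0.051 0 0 0 0 0.005 0" --pt "0.063 0 0 0 0 0.005 0" --pt "0.075 0 0.002 0 0 0.005 0" --pt "0.087 0 0.003 0 0 0.005 0" --pt "0.097 0 0.004 0 0 0.005 0" --pt "0.103 0 0.005 0 0 0.005 0"

```text
clock: 14.02
position: [0.5404, -0.0685, 0.0295]
eef_rot: [[1.0, -0.015, 0.002], [-0.015, -1.0, -0.0], [0.002, 0.0, -1.0]]
wrist_force: [-0.3, 0.2, -1.0]
finger_gap: 0.218
grasp_force: 69.1
```

Call:
servo_tool --pt "0.002 0 0 0 0 0 0" --pt "0.004 0 0 0 0 0 0" --pt "0.006 0 0 0 0 0 0" --pt "0.008 0 0 0 0 0 0"

```text
clock: 14.35
position: [0.5467, -0.0685, 0.0289]
eef_rot: [[1.0, -0.015, -0.0], [-0.015, -1.0, 0.0], [-0.0, -0.0, -1.0]]
wrist_force: [0.3, -0.7, -1.2]
finger_gap: 0.217
grasp_force: 69.1
```

Call:
servo_tool --pt "0.0015 0 0 0 0 0 0" --pt "0.003 0 0 0 0 0 0" --pt "0.0045 0 0 0 0 0 0" --pt "0.006 0 0 0 0 0 0" --pt "0.007 0 0 0 0 0 0"

```text
clock: 14.77
position: [0.5541, -0.0686, 0.0288]
eef_rot: [[1.0, -0.015, 0.0], [-0.015, -1.0, 0.0], [0.0, -0.0, -1.0]]
wrist_force: [-0.3, -0.1, -1.6]
finger_gap: 0.223
grasp_force: 69.1
```

Call:
servo_tool --pt "0.0015 0 0 0 0 0 0" --pt "0.003 0 0 0 0 0 0" --pt "0.0045 0 0 0 0 0 0" --pt "0.006 0 0 0 0 0 0"

```text
clock: 15.1
position: [0.5569, -0.0681, 0.0281]
eef_rot: [[1.0, -0.015, -0.007], [-0.015, -1.0, 0.002], [-0.007, -0.002, -1.0]]
wrist_force: [-18.5, -0.6, 4.0]
finger_gap: 0.216
grasp_force: 69.7
```

Call:
servo_tool --pt "-0.002 0 0.0 0 0 0 0" --pt "-0.002 0 0.0 0 0 0 0" --pt "-0.002 0 0.0 0 0 0 0.05" --pt "-0.002 0 0.0 0 0 0 0.05" --pt "-0.002 0 0 0 0 0 0.05" --pt "-0.002 0 0 0 0 0 0.05" --pt "-0.002 0 0 0 0 0 0.05" --pt "-0.002 0 -0.03 0 0 0 0.05" --pt "-0.002 0 -0.07 0 0 0 0.06" --pt "-0.002 0 -0.11 0 0 0 0.06"

```text
clock: 15.93
position: [0.5574, -0.0686, 0.1395]
eef_rot: [[1.0, -0.015, -0.002], [-0.015, -1.0, 0.001], [-0.002, -0.001, -1.0]]
wrist_force: [0.6, -0.6, -0.6]
finger_gap: 0.709
grasp_force: 0.0
```

Call:
servo_tool --pt "-0.001 0.015 -0.02 0 0 0 0.06" --pt "-0.002 0.04 -0.04 0 0 0 0.06" --pt "-0.004 0.065 -0.05 0 0 0 0.06" --pt "-0.004 0.084 -0.05 0 0 0 0.06" --pt "-0.004 0.084 -0.05 0 0 0 0.06" --pt "-0.004 0.084 -0.05 0 0 0 0.06"

```text
clock: 16.43
position: [0.5525, -0.1532, 0.1888]
eef_rot: [[1.0, -0.017, 0.0], [-0.017, -1.0, 0.0], [0.0, -0.0, -1.0]]
wrist_force: [-0.0, 0.3, -0.1]
finger_gap: 0.703
grasp_force: 0.0
```

```bash
python3 - <<'E'
from plant import arm
from h import *; import pickle
c=arm.capture("wrist");o=arm.get_obs(); pickle.dump((c,o),open("w7.pkl","wb")); print(o["position"],c["cam_to_world"][:3,3])
img=c["img"]; u,v=[int(round(x)) for x in proj(c,(.620,-.152,.1))]; print(u,v)
g=cv2.cvtColor(img,cv2.COLOR_RGB2GRAY); 
w=g[max(0,v-46):v+46,max(0,u-46):u+46][::2,::2]
for r in w: print("".join(" .:-=+*#%@"[min(9,int(x)//22)] for x in r))
m=np.zeros_like(g); m[v-40:v+40,u-40:u+40]=g[v-40:v+40,u-40:u+40]>120
for k,s,ce in comps(m,40): print(s,ce,ray(c,*ce,.098))
E
```

```text
[ 0.5524 -0.1524  0.1885] [ 0.6168 -0.1527  0.3301]
253 115
-:::::.  .................. .. .......... .=++
::-:::.  ............................. .. .=++
:::-::.   ......................... . .. ..=++
-:::::.    ........... .==................ =++
::::::.    ... ...==.. .==....== ........ .=++
:-::::..  ..-.....==..........==.....: ....=++
::::::.  . :*=.  .......::..........=+: . .=++
--::::.  ...+*-....::-=+++==-::....-*+.....=++
--::::.  ...:**..:=++********++-..:+*:..  .=++
:-::::. . . .-*--+**************+--*-...  .+++
---::::.  ....-=+*++=--=**********=-..... .+++
::--::.  . ..-++**=:-: .=**********+:... ..+++
:-:-:::    .:++++=..++...=+*********=...  .+++
:---:::  ...=++++- .+*.. .:-=++******-.   :+++
:-:-:::  ..=+*++=: .-*-. ....:=******+-.. :+++
:::-:::  .-+*+++=:  .++.  ....:=******+. .:+**
:::::::  .=+**++-.. .=*:. ......-+*****-..:+++
::::::: .:++*+++:..  -*-.. ......=*****=..:+++
::::-::  -++*++-.   ..++.........:+****+:.:+++
::-:::: .=++*+=:...  .=*:.........-****+-.-+++
:::::::.:+++*+-.. .. .-*-.........:+****=.-+++
-:::-:: -+++*+-.. . ...=-..........=****+.:+++
:-:-::
[... 562 characters left out ...]
:::. ...=+++++++-:... ......+++++-.. :#%%%
:--::::. . ..=++++++++=-:.   ..-++++-.  .:#%%%
:::::::......:+++++++++==:. .:-++++-...  :#%%%
::-:-::. . . .:=++++++++++--=+++++-. ..  :#%%%
--::-::.  . .. .:=++++++++++++++=:....   -%%%%
::::::::.  .......-+++++++++++=:.  . ....*%%%%
:::::::::. .  . ....::-=+=--::... ....  =#%%%%
:-::-:::=:      .. ..   .  .  . . .....:*%%%%%
:::::::-++=:..... .   . ..   ..... ..-+#%%%%%%
::::::-=++++=-------------========++*#%%%%%%%%
=====++++++++++++++++++++#%%%%%%%#%%%%%%%%%%%%
+++++++++++++++++++++++++#%%%%%%%%%%%%%%%%%%%%
[ 225   83   62   66 1315] [256.7042 114.4639] [ 0.6207 -0.1548  0.098 ]
[281 114  12  41 116] [290.2069 141.2845] [ 0.5986 -0.1826  0.098 ]
```

Call:
servo_tool --pt "0.022 0.0 0 0 0 -0.1 0.05" --pt "0.045 0 0 0 0 -0.2 0.05" --pt "0.0665 0.0005 0.01 0 0 -0.31 0.05" --pt "0.0665 0.0005 0.03 0 0 -0.31 0.05" --pt "0.0665 0.0005 0.05 0 0 -0.31 0.05" --pt "0.0665 0.0005 0.07 0 0 -0.31 0.05" --pt "0.0665 0.0005 0.083 0 0 -0.31 0.05" --pt "0.0665 0.0005 0.083 0 0 -0.31 0.05"

```text
clock: 17.15
position: [0.6179, -0.1524, 0.1025]
eef_rot: [[0.957, 0.292, -0.005], [0.292, -0.957, 0.002], [-0.004, -0.003, -1.0]]
wrist_force: [0.9, 0.9, 0.2]
finger_gap: 0.586
grasp_force: 0.0
```

Call:
servo_tool --pt "0.001 0.001 -0.001 0 0 0 0.0" --pt "0.001 0.001 -0.001 0 0 0 0.0" --pt "0.001 0.001 -0.001 0 0 0 0.0" --pt "0.001 0.001 -0.001 0 0 0 0.0" --pt "0.001 0.001 -0.001 0 0 0 0.0" --pt "0.001 0.001 -0.001 0 0 0 0.0" --squeeze 30

```text
clock: 17.65
position: [0.621, -0.155, 0.1081]
eef_rot: [[0.957, 0.29, 0.002], [0.29, -0.957, -0.001], [0.002, 0.001, -1.0]]
wrist_force: [0.3, 0.6, 6.8]
finger_gap: 0.131
grasp_force: 34.2
```

```bash
python3 - <<'E'
from plant import arm
from h import *
o=arm.get_obs(); print(o["position"],o["eef_rot"],o["wrist_force"],o["wrist_torque"],o["finger_gap"]*.0854,o["joint_pos"])
E
```

```text
[ 0.621  -0.155   0.1081] [[ 0.9569  0.2904  0.0024]
 [ 0.2904 -0.9569 -0.0007]
 [ 0.0021  0.0014 -1.    ]] [0.2704 0.5988 6.7783] [-0.0622 -0.0416  0.0095] 0.011188684647623593 [-0.3478  0.6467  1.638   0.0002  0.8544  0.9282]
```

Call:
servo_tool --pt "0 0 -0.002 0 0 0.05 0" --pt "0 0 -0.002 0 0 0.14 0" --pt "0 0 -0.002 0 0 0.23 0" --pt "0 0 -0.002 0 0 0.32 0" --pt "0 0 -0.002 0 0 0.41 0" --pt "0 0 -0.002 0 0 0.5 0" --pt "0 0 -0.002 0 0 0.59 0" --pt "0 0 -0.002 0 0 0.68 0" --pt "0 0 -0.002 0 0 0.76 0" --pt "0 0 -0.002 0 0 0.8 0"

```text
clock: 18.48
position: [0.6208, -0.1558, 0.1082]
eef_rot: [[0.873, -0.488, 0.001], [-0.488, -0.873, -0.001], [0.002, 0.001, -1.0]]
wrist_force: [3.8, -7.7, -10.4]
finger_gap: 0.127
grasp_force: 32.0
```

```bash
cat > ob.py <<'E'
from plant import arm
from h import *
o=arm.get_obs(); R=o["eef_rot"]; print(o["position"],"yaw",np.arctan2(R[1,0],R[0,0]),o["wrist_force"],o["wrist_torque"],o["finger_gap"])
E
python3 ob.py
```

```text
[ 0.6208 -0.1558  0.1082] yaw -0.509985526995079 [  3.7624  -7.687  -10.3944] [-1.2475 -0.8386  0.0425] 0.12746880999577864
```

Call:
servo_tool --pt "0 0 0 0 0 0.04 0" --pt "0 0 0 0 0 0.08 0" --pt "0 0 0 0 0 0.12 0" --pt "0 0 0 0 0 0.15 0" --pt "0 0 0 0 0 0.17 0" --pt "0 0 0 0 0 0.17 0"

```text
clock: 18.98
position: [0.6207, -0.156, 0.1083]
eef_rot: [[0.78, -0.626, 0.001], [-0.626, -0.78, -0.002], [0.002, 0.001, -1.0]]
wrist_force: [4.8, -8.2, -10.2]
finger_gap: 0.128
grasp_force: 33.2
```

```bash
python3 ob.py
```

```text
[ 0.6207 -0.156   0.1083] yaw -0.6759356379892171 [  4.7743  -8.2081 -10.2265] [-1.4158 -0.7125  0.4812] 0.12840253417462072
```

Call:
servo_tool --pt "0 0 0 0 0 0.02 0" --pt "0 0 0 0 0 0.04 0" --pt "0 0 0 0 0 0.04 0"

```text
clock: 19.23
position: [0.6207, -0.156, 0.1083]
eef_rot: [[0.755, -0.655, 0.001], [-0.655, -0.755, -0.002], [0.002, 0.001, -1.0]]
wrist_force: [4.2, -8.5, -9.6]
finger_gap: 0.131
grasp_force: 43.5
```

```bash
python3 ob.py
```

```text
[ 0.6207 -0.156   0.1083] yaw -0.7147544893337351 [ 4.1506 -8.4945 -9.5872] [-1.4625 -0.7079  0.9285] 0.13052776269794059
```

Call:
servo_tool --pt "0 0 0 0 0 0 0.05" --pt "0 0 0 0 0 0 0.05" --pt "0 0 0 0 0 0 0.05" --pt "0 0 -0.02 0 0 0 0.05" --pt "0 0 -0.05 0 0 0 0.05" --pt "0 0 -0.08 0 0 0 0.05" --pt "0 0 -0.08 0 0 0 0.05"

```text
clock: 19.82
position: [0.6223, -0.1551, 0.1948]
eef_rot: [[0.755, -0.656, 0.008], [-0.656, -0.755, -0.003], [0.008, -0.003, -1.0]]
wrist_force: [0.8, 0.4, 0.8]
finger_gap: 0.583
grasp_force: 0.0
```

Call:
servo_tool --pt "-0.01 0.002 -0.02 0 0 -0.1 0.05" --pt "-0.025 0.004 -0.035 0 0 -0.2 0.05" --pt "-0.04 0.006 -0.05 0 0 -0.3 0.05" --pt "-0.055 0.008 -0.05 0 0 -0.4 0.05" --pt "-0.07 0.01 -0.05 0 0 -0.5 0.05" --pt "-0.082 0.011 -0.05 0 0 -0.6 0.05" --pt "-0.082 0.011 -0.05 0 0 -0.7 0.05" --pt "-0.082 0.011 -0.05 0 0 -0.7 0.05"

```text
clock: 20.48
position: [0.5509, -0.1088, 0.2392]
eef_rot: [[1.0, -0.01, 0.001], [-0.01, -1.0, 0.0], [0.001, -0.0, -1.0]]
wrist_force: [0.4, 0.1, 0.2]
finger_gap: 0.584
grasp_force: 0.0
```

```bash
python3 - <<'E'
from plant import arm
from h import *; import pickle
c=arm.capture("wrist");o=arm.get_obs(); d=arm.capture("side"); s=arm.capture("scene"); pickle.dump((c,o,d,s),open("w8.pkl","wb")); print(o["position"],c["cam_to_world"][:3,3])
g=cv2.cvtColor(c["img"],cv2.COLOR_RGB2GRAY)
u,v=[int(round(x)) for x in proj(c,(.620,-.154,.1))]; print(u,v)
for r in g[v-34:v+34:2,u-34:u+34:2]: print("".join(" .:-=+*#%@"[min(9,int(x)//22)] for x in r))
for n,k in (("wrist",c),("side",d),("scene",s)):
    hsv=cv2.cvtColor(k["img"],cv2.COLOR_RGB2HSV).astype(int); H,S,V=[hsv[:,:,i] for i in range(3)]
    for m,st,ce in comps((H<20)&(S>120)&(V>70),60):
        p=ray(k,*ce,.048)
        if .35<p[0]<.7 and -.25<p[1]<.2:
            P=np.array([ray(k,*x,.049)[:2]*1000 for x in np.argwhere(m)[:,::-1]],np.float32)
            print(n,st,p,cv2.minAreaRect(P))
E
```

```text
[ 0.5512 -0.1091  0.2391] [ 0.6152 -0.1079  0.3805]
301 114
:. ..............-:...... .....:*%
:. .  ......--...+-...-:.......:#%
:.  ...-:...=-...:...:+-...::..:#%
:. ...:*+......:::::......:*+..:#%
:.   ..=*-..-==+***+==-...=*-..-#%
:.  ...:++:=+*********+=:-*=...-#%
:.. ....:=+*************+==....=%%
:. .....=*************++++=....=%%
:.  ...=*******++++++=:..-+:...+%%
:.   .-******+=:..:.:. .:===:..+%%
:. ..-+****+-:..:...  ..=+:==..*%%
:  ..=*****-.......  ..-*- -+-.*%%
:.  :+****-.......   .-*=..=*=:*%%
:. .=****=.......   .:++..-+*+:*%%
:. .+***+:.......  ..=*:.:+***-#%%
:..:+***+......    .-*-..:+***+#%%
:. -****=......    ..-. .:+**%+##%
:  -+**+:.....  . ... ....=*#%+#%%
: .-***+:....    ... ....:+*#%+%%%
:. -***+-....    ... ....:+#%%+%%%
:..-+***-. .   ..... ....-*%%#+%%%
:. :+***+.. .. ..........=#%%*+%%%
: ..=***+:.. ...........-#%%%=*%%%
:.. -+*+=-.  .... .....:*%%%#:*%%%
:   :+*+==............:*%%%%+.*%%%
:   .=*+==:.  .......-+%%%%#::*%%%
:  ...=+===:.. .::-=**#%%%#-.:#%%%
:   ..:+======-+*#%%%%%%%#-..:#%%%
. . ...:++++***#%%%%%%%%#=...:#%%%
.    ...:=+***#%%%%%%%%+-
[... 370 characters left out ...]
914062, 41.63566970825195), (17.879154205322266, 60.550724029541016), 88.52208709716797)
side [270 193  26   6 131] [ 0.5313 -0.0596  0.048 ] ((530.24658203125, -57.95969009399414), (25.251955032348633, 74.68611907958984), 87.19811248779297)
side [271 215  30   8 190] [0.5335 0.0501 0.048 ] ((531.3614501953125, 50.73313522338867), (30.950740814208984, 80.63333129882812), 87.20445251464844)
scene [222 205  22  17 147] [0.5271 0.0396 0.048 ] ((527.1314086914062, 39.015350341796875), (24.484899520874023, 90.98822021484375), 89.15318298339844)
scene [251 219  23  19 165] [ 0.5246 -0.0714  0.048 ] ((525.3839721679688, -72.1257095336914), (23.507944107055664, 91.83876037597656), 88.78092193603516)
```

```bash
python3 -c "
from plant import arm
print(arm.close_job())"
```

```text
the job is handed in; nothing more can be done
None
```

Both pans are in their bays, pushed until they met the rear stop and released with the handles out front; the dial is turned clockwise to its stop, the mill, shaker and jars were left alone, and the job was handed in at about 21 s.

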